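# Find the rattling parts case and show it to the label reader

### The job

Something has come loose inside one of the three sealed parts cases: pick the cases up and shake them lengthwise one at a time until you find the one that rattles, setting each silent one back down upright where it stood. Finish while holding the rattling case up to the label reader: level, one end facing the reader's window squarely, centred on the window and about 10 cm away from it. Keep it still in the gripper at the end, and leave everything else on the bench alone.

Things in the scene. Friction and masses are not known exactly. Their poses are not given: they have to be found in the camera images.
- case_a: one of three identical sealed grey parts cases, 120 x 56 x 48 mm (own x, y, z), lid up; origin at the centre of its underside, x along its length. Any of the three may be the one with the loose part. Take a case across its 56 mm width at mid-length. Each weighs 0.25 to 0.8 kg; weight does not tell which one rattles
- case_b: one of three identical sealed grey parts cases, 120 x 56 x 48 mm (own x, y, z), lid up; origin at the centre of its underside, x along its length. The loose part, in one case only, is a 0.13 kg steel puck, starting mid-case; it can slide 41 mm to either end and 9 mm across on a slick floor (friction 0.15); it slides to the low end if the case is tipped over 0.2 rad, and stays put when level and still
- case_c: one of three identical sealed grey parts cases, 120 x 56 x 48 mm (own x, y, z), lid up; origin at the centre of its underside, x along its length. With the case level, the moment on the wrist changes by about 0.1 N m as the loose puck goes from one end to the other; shaken lengthwise it knocks on the end walls. In the other two cases nothing moves
- reader: label reader: a grey head 62 x 78 x 52 mm on a post, base plate 100 x 120 x 12 mm, 192 mm tall, fixed to the bench; origin at the centre of the base's underside; its window looks along its own -x, which is towards the robot give or take 0.3 rad
- window (a point): centre of the reader's window, 160 mm above the bench; its axes are the reader's: the window looks along -x, y to the side, z up. A case shown well lies along this x axis with the middle of its length about 0.16 m out along -x, and its mid-height (24 mm above its underside) at the window's height
- tape_gun: bystander: tape dispenser gun 70 x 262 x 92 mm, origin at the centre of its underside
- sample_box: bystander: brown carton 69 x 133 x 60 mm, origin at the centre of its underside
- tape_clear: bystander: roll of tape 95 mm across, 48 mm high, lying flat, origin at the centre of its underside
- sticker_box: bystander: small white carton 73 x 108 x 52 mm, origin at the centre of its underside
Mind the look-alikes: they are no part of the job. What is shaped like the case_a but red is not meant.

How it is judged (in metres and radians):
On the way:
1. the case with the loose part is held clear of the bench and shaken (or tipped), so that the part has shifted inside it (((contact force between any of case_a_near, case_a_far and anything else above 0.3 N and height (world z) of case_a above 0.03 m and contact force between case_a and the fingers above 1 N) or (contact force between any of case_b_near, case_b_far and anything else above 0.3 N and height (world z) of case_b above 0.03 m and contact force between case_b and the fingers above 1 N) or (contact force between any of case_c_near, case_c_far and anything else above 0.3 N and height (world z) of case_c above 0.03 m and contact force between case_c and the fingers above 1 N))).
At the end, for the whole second after the job is handed in: The rattling case is held still, 110 to 220 mm (its middle) out from the window, within 30 mm sideways and in height of the window's centre, within 0.3 rad of its axis, tilted under 0.25 rad; the other cases stand upright and untouched within 50 mm of where they began (((contact force between any of case_a_mid, case_a_near, case_a_far and anything else above 0.3 N and contact force between case_a and the fingers above 1 N and x of case_a in the frame of window between -0.22 and -0.11 m and y of case_a in the frame of window between -0.03 and 0.03 m and z of case_a in the frame of window between -0.054 and 0.006 m and angle between the x axis of case_a and the x axis of window, either way round below 0.3 rad and angle between case_a's own z axis and vertical below 0.25 rad and linear speed of case_a below 0.03 m/s and height (world z) of each of case_b, case_c below 0.008 m and angle between each of case_b, case_c's own z axis and vertical below 0.1 rad and distance of each of case_b, case_c from where it was at the start of the episode below 0.05 m and linear speed of each of case_b, case_c below 0.02 m/s and contact force between each of case_b, case_c and the arm below 0.1 N and contact force between each of case_b, case_c and the fingers below 0.1 N) or (contact force between any of case_b_mid, case_b_near, case_b_far and anything else above 0.3 N and contact force between case_b and the fingers above 1 N and x of case_b in the frame of window between -0.22 and -0.11 m and y of case_b in the frame of window between -0.03 and 0.03 m and z of case_b in the frame of window between -0.054 and 0.006 m and angle between the x axis of case_b and the x axis of window, either way round below 0.3 rad and angle between case_b's own z axis and vertical below 0.25 rad and linear speed of case_b below 0.03 m/s and height (world z) of each of case_a, case_c below 0.008 m and angle between each of case_a, case_c's own z axis and vertical below 0.1 rad and distance of each of case_a, case_c from where it was at the start of the episode below 0.05 m and linear speed of each of case_a, case_c below 0.02 m/s and contact force between each of case_a, case_c and the arm below 0.1 N and contact force between each of case_a, case_c and the fingers below 0.1 N) or (contact force between any of case_c_mid, case_c_near, case_c_far and anything else above 0.3 N and contact force between case_c and the fingers above 1 N and x of case_c in the frame of window between -0.22 and -0.11 m and y of case_c in the frame of window between -0.03 and 0.03 m and z of case_c in the frame of window between -0.054 and 0.006 m and angle between the x axis of case_c and the x axis of window, either way round below 0.3 rad and angle between case_c's own z axis and vertical below 0.25 rad and linear speed of case_c below 0.03 m/s and height (world z) of each of case_a, case_b below 0.008 m and angle between each of case_a, case_b's own z axis and vertical below 0.1 rad and distance of each of case_a, case_b from where it was at the start of the episode below 0.05 m and linear speed of each of case_a, case_b below 0.02 m/s and contact force between each of case_a, case_b and the arm below 0.1 N and contact force between each of case_a, case_b and the fingers below 0.1 N))); the arm keeps its last pose, push and grip.
It fails at once if the tape_gun is shifted by more than 3 cm (distance of tape_gun from where it was at the start of the episode above 0.03 m).
It fails at once if the sample_box is shifted by more than 3 cm (distance of sample_box from where it was at the start of the episode above 0.03 m).
It fails at once if the tape_clear is shifted by more than 3 cm (distance of tape_clear from where it was at the start of the episode above 0.03 m).
It fails at once if the sticker_box is shifted by more than 3 cm (distance of sticker_box from where it was at the start of the episode above 0.03 m).
It also fails if it takes over 72 s, if anything falls off the work surface, if the arm or the gripper's body presses on something with over 40 N, if the wrist force passes 120 N, or if a joint passes its speed limit or range.

### The arm

A 6-joint arm with a two-finger parallel gripper is mounted at the origin on a cart in front of the work surface, level with it; the furniture and walls round the work are solid. World frame = base frame: x ahead of the robot, y to its left, z up, the work surface at z = 0. Lengths are in mm, angles in rad, forces in N, time in s.
With the tool pointing down it reaches from about 300 to 775 mm from the base axis. Payload 14.6 kg.
Tool frame: the origin (TCP) lies at the very end of the fingers, on their centre line; the grasp point (between the pads) lies 19 mm behind it; z points along the fingers, y is the line along which they close (so a half turn about z gives the same grasp; the last joint's range is limited). The gripper opens to 94 mm and grips with 3 to 60 N. Pads are 16 mm wide; open, the fingers measure 119 mm over their backs; the gripper's body (75 mm by 177 mm) begins 78 mm behind the grasp point.
Start: joints at [-1.247, 0.3, 1.521, -0, 1.321, -0.067], TCP at [209.503, -508.525, 205.446] pointing down, gripper open.
Joint ranges: [-3.03, 3.03], [-0.79, 2.21], [0.23, 2.52], [-1.04, 4.18], [0, 3.07], [-2.55, 2.55]. Speed limits (rad/s): [2.22, 2.22, 2.57, 3.14, 3.14, 3.14].

### API

Orientations are given as [roll, pitch, yaw] about the fixed x, y, z axes, in that order (R = Rz(yaw) Ry(pitch) Rx(roll)).
In Python, from cell import manip, optics gives the robot as it stands.
- The arm moves only by the shell command python3 -m crank 'ROWS' [FORCE]. ROWS is JSON, a list of rows, each a list of 7 numbers: the opening in per cent of the stroke, from 0 (shut) to 100 (fully open), then the shift along the tool's x, y, z in mm, then the turn, a rotation vector about the tool's x, y, z in rad. A call has 1 to 10 rows; each row is the pose to reach, as a shift and turn from the pose commanded when the call began, along the tool's axes at that moment; what a row does not reach only later rows make up. A row lasts 1/10 s, in which the tool goes at most 50 mm and 8.59 degrees, less where a joint would pass 70% of its speed; a pose out of reach is approached as far as the arm can. A call with a gripper value outside its range is refused whole. The fingers move at their own pace and stop on an object; FORCE is the grip in N (left out, the last holds). Time passes only in rows, so rows that repeat a pose let the fingers close. It gives the time, the measured TCP pose, the force, the opening and the grip force at its end, in the units of the state.
- manip.read_state(): the state, without advancing time (a new reading comes with each control period).
- optics.camera(name): name is "side" or "top" or "wrist"; returns (picture, depth): 420x560x3 uint8, red, green, blue; 420x560 float32, mm along the optical axis (not along the pixel's ray), 0 where there is no reading.
- optics.calibration(name): a dict with "camera_matrix" (3x3 intrinsics, pixels), "R" (3x3) and "t" (3): a world point X has camera coordinates R X + t. Camera axes: x right, y down, z forward; pixel columns grow to the right and rows downward; lengths in mm; the calibration is good to about 2 mm. The wrist camera is an equidistant fisheye: a pixel r from the principal point sees the ray r / f radians off the axis. A picture is of the moment at which its call begins: read the wrist's pose just before it. calibration takes no time and is no camera call; for the wrist camera it gives the pose at the moment of the call.
- manip.sign_off(): hands the job in; it is judged then, once.
The state is a dict: "clock": time; "joints": joint angles; "qd": joint speeds; "effort": joint torques, N m; "eef_pos": TCP position; "eef_rot": TCP orientation; "wrist_force": force on the tool from outside, world axes, zero at the start; "moment": the same for the moment, N m; "finger_gap": finger opening in mm; "finger_force": force on a finger pad.
Only numpy, scipy, OpenCV 4.12 (cv2) and the standard library are available. Lean on these libraries where they do the work, as an engineer would, in place of code of your own. Each camera call takes 0.05 s, during which the arm holds its last target. There are 200 camera calls.

## Working session

There is one attempt and no reset: what is moved stays moved. The work goes in short steps, Python scripts to look and compute and a shell command to move; the robot and the scene stay as the last step left them, time stands still between calls to the robot, and variables do not carry over. Pictures are saved under pics/ and viewed, at most 10 in all, crops included, and the job is handed in when it is done.

```bash
ls; mkdir -p pics; python3 - <<'E'
from cell import manip, optics
import cv2,numpy as np
s=manip.read_state();print(s)
for n in("top","side"):
    p,d=optics.camera(n);cv2.imwrite(f"pics/{n}0.png",p[...,::-1]);np.save(f"pics/{n}0.npy",d);c=optics.calibration(n);print(n,c,(d==0).mean())
E
```

```text
pics
{'clock': 0.0, 'joints': array([-1.24658835e+00,  3.00452309e-01,  1.52158080e+00,  6.77989409e-06,
        1.32070987e+00, -6.66063191e-02]), 'qd': array([-3.23516810e-04,  2.00989127e-03,  3.26572883e-04,  8.08144960e-04,
       -1.38913155e-03,  6.51660049e-05]), 'effort': array([ 2.21761104e-03, -5.31803942e+01, -3.52738953e+01,  7.09916395e-02,
        2.44218728e-02, -1.34233792e-04]), 'eef_pos': array([ 209.42881294, -508.2792718 ,  204.89676016]), 'eef_rot': array([-3.14044532e+00, -8.31146696e-05,  3.90812566e-01]), 'wrist_force': array([0.18119536, 0.90276651, 0.08688769]), 'moment': array([-0.01505436,  0.02212029,  0.02299041]), 'finger_force': 0.0, 'finger_gap': 93.84684868915143}
top {'camera_matrix': array([[409.4782209 ,   0.        , 283.02066122],
       [  0.        , 409.4782209 , 214.18572705],
       [  0.        ,   0.        ,   1.        ]]), 'R': array([[-0.38442567, -0.92313999, -0.00542708],
       [-0.90013477,  0.37613728, -0.21972288],
       [ 0.2048763 , -0.07958201, -0.97554723]]), 't': array([ 222.86810376,  552.83552291, 1360.5426182 ])} 0.003835034013605442
side {'camera_matrix': array([[413.96164585,   0.        , 274.44706606],
       [  0.        , 413.96164585, 204.67609281],
       [  0.        ,   0.        ,   1.        ]]), 'R': array([[-0.97851598, -0.20557682,  0.01564154],
       [-0.14779869,  0.64655671, -0.74841163],
       [ 0.14374294, -0.73464453, -0.66305006]]), 't': array([ 594.65939814,  203.45575575, 1265.54618664])} 0.003826530612244898
```

View pics/top0.png

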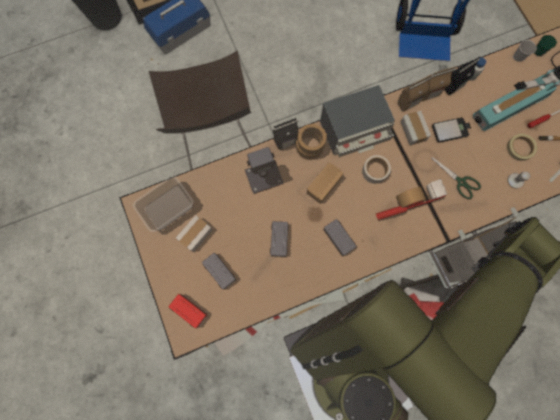

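View pics/side0.png

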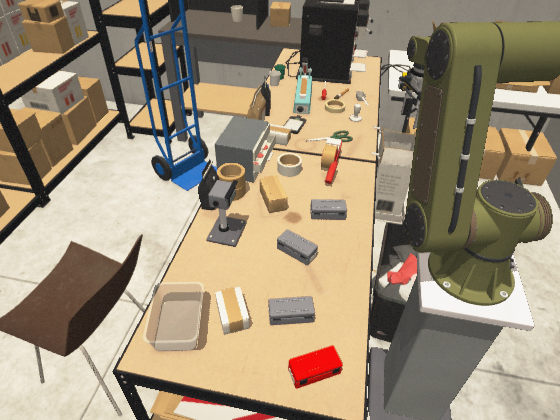

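The top view shows three dark grey cases at px (218,270), (279,238) and (340,237). The reader is at (265,170). The look-alike is the red case at (187,310), which I exclude. Bystanders: sample box (325,182), sticker box (194,233), clear tape (377,168), tape gun (405,205). The side view agrees, with cases at (291,310), (297,246) and (328,209).

```bash
cat > h.py <<'E'
import numpy as np,cv2
from cell import manip,optics
def world(n,d):
    c=optics.calibration(n);K=c["camera_matrix"];v,u=np.mgrid[:420,:560]
    P=np.stack([(u-K[0,2])/K[0,0]*d,(v-K[1,2])/K[1,1]*d,d],-1)
    return (P-c["t"])@c["R"]
E
python3 - <<'E'
from h import *
out={}
for n in("top","side"):
    d=np.load(f"pics/{n}0.npy");p=cv2.imread(f"pics/{n}0.png").astype(int);W=world(n,d)
    W=W.copy()
    m=((W[...,2]>40)&(W[...,2]<58)&(p.max(2)<130)&(p.max(2)-p.min(2)<30)&(np.abs(W[...,1])<600)&(W[...,0]>200)&(W[...,0]<900)).astype(np.uint8)
    k,l,st,_=cv2.connectedComponentsWithStats(m)
    for i in range(1,k):
        if st[i,4]<60: continue
        q=W[l==i];r=cv2.minAreaRect(q[:,:2].astype(np.float32));
        b=cv2.boxPoints(r);e=[b[1]-b[0],b[2]-b[1]];e=max(e,key=np.linalg.norm)
        print(n,st[i],np.round(r[0]),np.round(r[1]),"yaw",round(np.arctan(e[1]/e[0]),3),"z",q[:,2].mean().round(1))
    # reader head & base, bystanders
    for nm,lo,hi in(("head",183,200),("base",6,20),("any",25,200)):
        m=((W[...,2]>lo)&(W[...,2]<hi)&(np.abs(W[...,1])<650)&(W[...,0]>220)&(W[...,0]<1000)).astype(np.uint8)
        k,l,st,_=cv2.connectedComponentsWithStats(m)
        for i in range(1,k):
            if st[i,4]<60: continue
            q=W[l==i];r=cv2.minAreaRect(q[:,:2].astype(np.float32));b=cv2.boxPoints(r)
            print(nm,st[i],np.round(r[0]),np.round(r[1]),round(r[2]),"z",np.percentile(q[:,2],[5,50,98]).round())
p=cv2.imread("pics/top0.png")[140:330,150:400];cv2.imwrite("pics/crop.png",cv2.resize(p,None,fx=3,fy=3,interpolation=2))
E
```

```text
top [325 220  31  35 543] [ 449. -160.] [119.  57.] yaw 0.2 z 48.1
top [271 222  18  34 547] [525.  36.] [ 56. 118.] yaw -0.432 z 48.1
top [203 253  33  36 578] [503. 270.] [121.  58.] yaw 0.295 z 47.9
head [249 147  28  25 383] [768.  -3.] [85. 68.] 86 z [183. 187. 195.]
base [245 165  39  29 573] [765.  -3.] [123. 100.] 86 z [ 7. 12. 18.]
base [142 184  36  45 123] [823. 394.] [ 77. 175.] 44 z [ 6. 13. 19.]
any [398  77  30  33 523] [ 827. -615.] [56. 70.] 5 z [ 33. 102. 164.]
any [ 273   85  123   73 4948] [ 795. -284.] [403. 190.] 87 z [ 48. 145. 157.]
any [402 111  30  33 625] [ 718. -592.] [ 77. 112.] 84 z [33. 51. 57.]
any [247 147  30  30 574] [769.  -2.] [92. 69.] 86 z [147. 185. 194.]
any [364 156  28  26 298] [ 627. -388.] [93. 95.] 16 z [28. 45. 52.]
any [307 162  37  40 737] [ 650. -194.] [ 69. 136.] 29 z [42. 59. 66.]
any [133 177  61  55 773] [791. 365.] [138. 182.] 14 z [28. 59. 72.]
any [376 180  71  40 969] [ 473. -443.] [265.  64.] 89 z [35. 55. 94.]
any [177 216  35  36 675] [657. 304.] [ 75. 108.] 27 z [39. 51. 58.]
any [324 219  33  37 592] [ 449. -160.] [119.  
[... 1089 characters left out ...]
7  21  45 568] [ 478. -441.] [269.  65.] 89 z [33. 54. 93.]
any [277 153  25  19 302] [ 631. -386.] [94. 99.] 21 z [27. 42. 51.]
any [260 175  28  33 640] [ 655. -190.] [ 68. 142.] 28 z [31. 59. 64.]
any [311 199  36  17 548] [ 453. -158.] [121.  63.] 11 z [28. 47. 52.]
any [405 216   7  23  70] [226.  47.] [ 8. 58.] 14 z [166. 187. 200.]
any [277 229  41  32 697] [530.  38.] [ 60. 123.] 65 z [28. 47. 52.]
any [ 143  282   61   66 1550] [795. 366.] [136. 185.] 13 z [28. 56. 70.]
any [ 215  287   34   43 1066] [662. 307.] [ 71. 111.] 28 z [32. 52. 56.]
any [269 296  46  25 983] [506. 273.] [120.  59.] 17 z [30. 47. 52.]
any [ 289  345   54   40 1326] [421. 417.] [120.  59.] 32 z [29. 48. 52.]
```

View pics/crop.png

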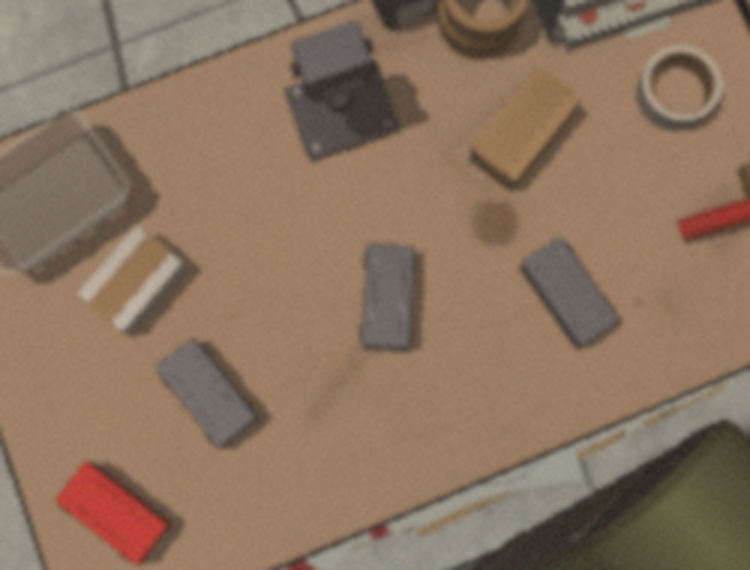

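The crop shows the three plain grey cases (crop px (208,393), (389,297), (571,292)); the red one at (112,511) is the decoy. All measured tops are at 48 mm and the footprints are 120x58, so the choice holds.

```bash
cat > go.py <<'E'
# usage: go.py x y z yaw -> tool-frame shift and turn to a tool-down pose
import sys
from h import *
from scipy.spatial.transform import Rotation as R
s=manip.read_state();x,y,z,w=map(float,sys.argv[1:])
A=R.from_euler("xyz",s["eef_rot"]);B=R.from_euler("xyz",[np.pi,0,w])
print(s["clock"],s["eef_pos"].round(1),s["eef_rot"].round(3),"shift",A.inv().apply(np.array([x,y,z])-s["eef_pos"]).round(1),"turn",(A.inv()*B).as_rotvec().round(3))
E
cat > mom.py <<'E'
# moment about the case's y (tool y) axis, mean and sd
from h import *
L=[]
for i in range(4):
    optics.camera("top");s=manip.read_state();w=s["eef_rot"][2];y=np.array([np.sin(w),-np.cos(w),0])
    L.append([s["moment"]@y,*s["moment"],s["wrist_force"][2],s["finger_force"],s["finger_gap"]])
L=np.array(L);print("t",s["clock"],"pos",s["eef_pos"].round(1),s["eef_rot"].round(3),L.mean(0).round(3),"sd",L[:,0].std().round(4))
E
python3 go.py 451 -159 160 0.2
```

```text
0.1 [ 209.4 -508.3  205. ] [-3.141 -0.     0.391] shift [ 356.4 -230.9   45.2] turn [-0.001  0.     0.191]
```

```bash
python3 -m crank '[[100,356.4,-230.9,45,0,0,0.191],[100,356.4,-230.9,45,0,0,0.191],[100,356.4,-230.9,45,0,0,0.191],[100,356.4,-230.9,45,0,0,0.191],[100,356.4,-230.9,45,0,0,0.191],[100,356.4,-230.9,45,0,0,0.191],[100,356.4,-230.9,45,0,0,0.191],[100,356.4,-230.9,45,0,0,0.191],[100,356.4,-230.9,45,0,0,0.191],[100,356.4,-230.9,45,0,0,0.191]]' 40
python3 - <<'E'
from h import *
p,d=optics.camera("wrist");cv2.imwrite("pics/w1.png",p[...,::-1]);print(optics.calibration("wrist"))
E
python3 go.py 451 -159 7 0.2
```

```text
clock: 1.1
eef_pos: [452.1, -156.6, 159.7]
eef_rot: [-3.141, 0.001, 0.204]
wrist_force: [0.7, -0.8, 0.5]
finger_gap: 94.2
finger_force: 0.0
{'camera_matrix': array([[325.1922621 ,   0.        , 276.99939044],
       [  0.        , 325.1922621 , 206.03375321],
       [  0.        ,   0.        ,   1.        ]]), 'R': array([[ 0.2011947 , -0.97955047,  0.00124968],
       [-0.9537997 , -0.1956147 ,  0.22803733],
       [-0.22312961, -0.04707185, -0.97365159]]), 't': array([-245.71360551,  385.2987032 ,  438.85832657])}
1.15 [ 451.4 -158.   160. ] [-3.141e+00  1.000e-03  2.030e-01] shift [ -0.4   1.  153. ] turn [-0.001  0.001  0.003]
```

View pics/w1.png

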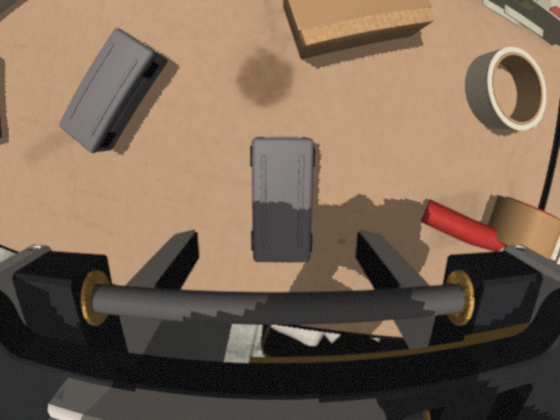

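The wrist view shows the case at px (282,199), aligned and centred between the fingers (about 190 and 365). I'll descend, grip and lift.

```bash
python3 -m crank '[[100,-0.4,1,50,0,0,0],[100,-0.4,1,100,0,0,0],[100,-0.4,1,135,0,0,0],[100,-0.4,1,153,0,0,0],[100,-0.4,1,153,0,0,0],[45,-0.4,1,153,0,0,0],[45,-0.4,1,153,0,0,0],[45,-0.4,1,153,0,0,0],[45,-0.4,1,153,0,0,0],[45,-0.4,1,153,0,0,0]]' 45
python3 mom.py
```

```text
clock: 2.15
eef_pos: [451.1, -160.4, 7.9]
eef_rot: [3.141, -0.001, 0.2]
wrist_force: [-0.4, 0.2, -0.3]
finger_gap: 57.5
finger_force: 0.5
t 2.35 pos [ 451.1 -160.5    7.9] [ 3.141 -0.     0.2  ] [-2.4000e-01 -6.4000e-02  2.3200e-01 -4.0000e-02  5.5980e+00  4.4999e+01
  5.5793e+01] sd 0.0265
```

```bash
python3 -m crank '[[45,0,0,-30,0,0,0],[45,0,0,-70,0,0,0],[45,0,0,-110,0,0,0],[45,0,0,-110,0,0,0],[45,0,0,-110,0,0,0]]'
python3 mom.py
python3 -m crank '[[45,25,0,0,0,0,0],[45,-25,0,0,0,0,0],[45,25,0,0,0,0,0],[45,-25,0,0,0,0,0],[45,0,0,0,0,0,0],[45,0,0,0,0,0,0],[45,0,0,0,0,0,0]]'
python3 mom.py
python3 -m crank '[[45,0,0,0,0,0.15,0],[45,0,0,0,0,0.3,0],[45,0,0,0,0,0.4,0],[45,0,0,0,0,0.4,0],[45,0,0,0,0,0.4,0],[45,0,0,0,0,0.4,0],[45,0,0,0,0,0.25,0],[45,0,0,0,0,0.1,0],[45,0,0,0,0,0,0],[45,0,0,0,0,0,0]]' | head -3
python3 mom.py
python3 -m crank '[[45,0,0,0,0,-0.15,0],[45,0,0,0,0,-0.3,0],[45,0,0,0,0,-0.4,0],[45,0,0,0,0,-0.4,0],[45,0,0,0,0,-0.4,0],[45,0,0,0,0,-0.4,0],[45,0,0,0,0,-0.25,0],[45,0,0,0,0,-0.1,0],[45,0,0,0,0,0,0],[45,0,0,0,0,0,0]]' | head -3
python3 mom.py
```

```text
clock: 2.85
eef_pos: [450.5, -160.1, 116.9]
eef_rot: [-3.141, 0.0, 0.2]
wrist_force: [-0.4, 0.6, -5.6]
finger_gap: 55.5
finger_force: 45.0
t 3.05 pos [ 450.1 -160.   115.8] [-3.14e+00  3.00e-03  2.00e-01] [-1.7000e-02 -8.0000e-03  1.6000e-02  1.8000e-02 -5.1380e+00  4.4995e+01
  5.5722e+01] sd 0.0361
clock: 3.75
eef_pos: [450.7, -160.2, 116.6]
eef_rot: [-3.141, 0.001, 0.2]
wrist_force: [0.1, 0.2, -4.8]
finger_gap: 55.9
finger_force: 45.0
t 3.95 pos [ 450.7 -160.4  117.4] [-3.142  0.     0.2  ] [-3.8000e-02 -2.2000e-02  3.5000e-02  0.0000e+00 -5.2640e+00  4.4995e+01
  5.5760e+01] sd 0.0135
clock: 4.95
eef_pos: [452.8, -159.8, 117.5]
eef_rot: [3.14, 0.003, 0.202]
t 5.15 pos [ 450.5 -160.3  117.2] [-3.141e+00 -1.000e-03  2.000e-01] [-3.2000e-02  1.2000e-02  3.5000e-02  2.1000e-02 -5.1710e+00  4.4995e+01
  5.5826e+01] sd 0.0155
clock: 6.15
eef_pos: [449.4, -161.0, 118.6]
eef_rot: [3.14, -0.004, 0.197]
t 6.35 pos [ 451.1 -160.4  117.6] [3.141e+00 1.000e-03 2.000e-01] [-9.0000e-03 -8.0000e-03  7.0000e-03  4.0000e-03 -4.7610e+00  4.4995e+01
  5.5843e+01] sd 0.0154
```

The moment changed by only about 0.02 N m, so case 1 is silent. I'll set it back down.

```bash
python3 -m crank '[[45,0,0,40,0,0,0],[45,0,0,80,0,0,0],[45,0,0,100,0,0,0],[45,0,0,106,0,0,0],[45,0,0,109.5,0,0,0],[45,0,0,109.5,0,0,0],[45,0,0,109.5,0,0,0],[100,0,0,109.5,0,0,0],[100,0,0,109.5,0,0,0],[100,0,0,109.5,0,0,0]]'
python3 -m crank '[[100,0,0,0,0,0,0],[100,0,0,-50,0,0,0],[100,0,0,-100,0,0,0],[100,0,0,-150,0,0,0],[100,0,0,-150,0,0,0]]'
python3 go.py 527 37 160 -0.432
```

```text
clock: 7.35
eef_pos: [451.3, -160.5, 8.5]
eef_rot: [3.141, -0.001, 0.2]
wrist_force: [-0.3, 0.2, 0.4]
finger_gap: 76.5
finger_force: 0.0
clock: 7.85
eef_pos: [453.3, -161.4, 164.2]
eef_rot: [3.136, -0.009, 0.2]
wrist_force: [0.4, 0.2, -0.7]
finger_gap: 93.9
finger_force: 0.0
7.85 [ 453.3 -161.4  164.2] [ 3.136 -0.009  0.2  ] shift [ 111.6 -179.8    4.1] turn [ 0.003 -0.01   0.632]
```

```bash
python3 -m crank '[[100,113.5,-178.5,-2,0,0,0.632],[100,113.5,-178.5,-2,0,0,0.632],[100,113.5,-178.5,-2,0,0,0.632],[100,113.5,-178.5,-2,0,0,0.632],[100,113.5,-178.5,-2,0,0,0.632],[100,113.5,-178.5,-2,0,0,0.632],[100,113.5,-178.5,-2,0,0,0.632],[100,113.5,-178.5,-2,0,0,0.632]]'
python3 - <<'E'
from h import *
p,d=optics.camera("wrist");cv2.imwrite("pics/w2.png",p[...,::-1])
E
python3 go.py 527 37 8 -0.432
```

```text
clock: 8.65
eef_pos: [526.4, 36.4, 159.5]
eef_rot: [3.141, 0.001, -0.432]
wrist_force: [0.1, -0.0, -0.0]
finger_gap: 93.9
finger_force: 0.0
8.7 [526.4  36.2 159.7] [ 3.141  0.    -0.432] shift [  0.2  -1.  151.7] turn [ 0.  0. -0.]
```

View pics/w2.png

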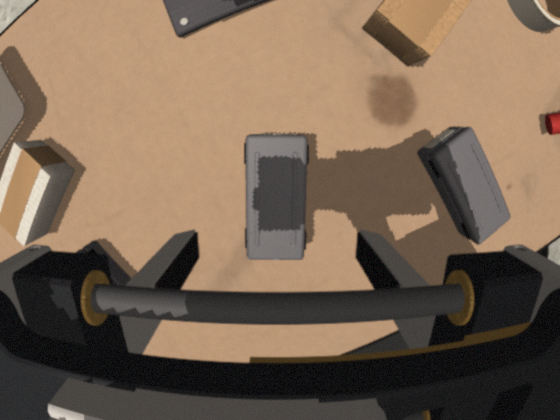

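Case 2 is at px (276,197), aligned and centred between the fingers. Case 1 stands upright at (465,185).

```bash
python3 -m crank '[[100,0,-1,50,0,0,0],[100,0,-1,100,0,0,0],[100,0,-1,135,0,0,0],[100,0,-1,152,0,0,0],[100,0,-1,152,0,0,0],[45,0,-1,152,0,0,0],[45,0,-1,152,0,0,0],[45,0,-1,152,0,0,0],[45,0,-1,152,0,0,0],[45,0,-1,152,0,0,0]]' 45
python3 mom.py
python3 -m crank '[[45,0,0,-30,0,0,0],[45,0,0,-70,0,0,0],[45,0,0,-110,0,0,0],[45,0,0,-110,0,0,0],[45,0,0,-110,0,0,0]]' | tail -2
python3 mom.py
python3 -m crank '[[45,25,0,0,0,0,0],[45,-25,0,0,0,0,0],[45,25,0,0,0,0,0],[45,-25,0,0,0,0,0],[45,0,0,0,0,0,0],[45,0,0,0,0,0,0],[45,0,0,0,0,0,0]]' | tail -2
python3 mom.py
python3 -m crank '[[45,0,0,0,0,0.15,0],[45,0,0,0,0,0.3,0],[45,0,0,0,0,0.4,0],[45,0,0,0,0,0.4,0],[45,0,0,0,0,0.4,0],[45,0,0,0,0,0.4,0],[45,0,0,0,0,0.25,0],[45,0,0,0,0,0.1,0],[45,0,0,0,0,0,0],[45,0,0,0,0,0,0]]' | head -3
python3 mom.py
python3 -m crank '[[45,0,0,0,0,-0.15,0],[45,0,0,0,0,-0.3,0],[45,0,0,0,0,-0.4,0],[45,0,0,0,0,-0.4,0],[45,0,0,0,0,-0.4,0],[45,0,0,0,0,-0.4,0],[45,0,0,0,0,-0.25,0],[45,0,0,0,0,-0.1,0],[45,0,0,0,0,0,0],[45,0,0,0,0,0,0]]' | head -3
python3 mom.py
```

```text
clock: 9.7
eef_pos: [527.3, 38.1, 8.4]
eef_rot: [-3.141, -0.001, -0.432]
wrist_force: [0.5, -0.8, -0.3]
finger_gap: 57.6
finger_force: 0.0
t 9.9 pos [527.3  38.    8.4] [-3.141 -0.    -0.432] [-0.268 -0.06   0.323 -0.1    5.205 44.972 55.783] sd 0.0489
finger_gap: 55.8
finger_force: 45.0
t 10.6 pos [526.3  38.  116.3] [ 3.14e+00  3.00e-03 -4.32e-01] [-4.3000e-02  5.7000e-02  2.1000e-02 -3.0000e-02 -3.7980e+00  4.4960e+01
  5.5806e+01] sd 0.0319
finger_gap: 55.9
finger_force: 45.0
t 11.5 pos [527.2  38.2 118.2] [-3.141e+00 -1.000e-03 -4.320e-01] [-6.8000e-02  5.9000e-02  4.8000e-02 -5.0000e-03 -3.8550e+00  4.4960e+01
  5.5804e+01] sd 0.05
clock: 12.5
eef_pos: [528.9, 37.0, 117.9]
eef_rot: [-3.14, 0.002, -0.434]
t 12.7 pos [526.8  38.2 117.7] [ 3.141e+00 -1.000e-03 -4.320e-01] [-5.0000e-02  7.8000e-02  2.0000e-02 -1.4000e-02 -3.8060e+00  4.4960e+01
  5.5709e+01] sd 0.0204
clock: 13.7
eef_pos: [525.8, 39.2, 119.4]
eef_rot: [-3.141, -0.005, -0.43]
t 13.9 pos [527.4  38.  118.1] [-3.141e+00  1.000e-03 -4.320e-01] [-3.1000e-02  5.6000e-02  8.0000e-03 -2.6000e-02 -3.8160e+00  4.4960e+01
  5.5701e+01] sd 0.0187
```

The change is about 0.02 N m again, so case 2 is silent too. I'll set it back.

```bash
python3 -m crank '[[45,0,0,40,0,0,0],[45,0,0,80,0,0,0],[45,0,0,100,0,0,0],[45,0,0,106,0,0,0],[45,0,0,109.5,0,0,0],[45,0,0,109.5,0,0,0],[45,0,0,109.5,0,0,0],[100,0,0,109.5,0,0,0],[100,0,0,109.5,0,0,0],[100,0,0,109.5,0,0,0]]'
python3 -m crank '[[100,0,0,0,0,0,0],[100,0,0,-50,0,0,0],[100,0,0,-100,0,0,0],[100,0,0,-150,0,0,0],[100,0,0,-150,0,0,0],[100,0,0,-150,0,0,0],[100,0,0,-150,0,0,0]]'
python3 go.py 504 271 160 0.295
```

```text
clock: 14.9
eef_pos: [527.5, 38.1, 9.0]
eef_rot: [-3.141, -0.001, -0.432]
wrist_force: [-0.5, -0.3, -0.5]
finger_gap: 76.2
finger_force: 0.0
clock: 15.6
eef_pos: [526.5, 38.1, 157.2]
eef_rot: [3.141, 0.002, -0.432]
wrist_force: [0.2, -0.6, 0.4]
finger_gap: 94.1
finger_force: 0.0
15.6 [526.5  38.1 157.2] [ 3.141e+00  2.000e-03 -4.320e-01] shift [-118.  -202.1   -2.7] turn [ 0.     0.002 -0.727]
```

```bash
python3 -m crank '[[100,-118,-202,-2,0,0,-0.727],[100,-118,-202,-2,0,0,-0.727],[100,-118,-202,-2,0,0,-0.727],[100,-118,-202,-2,0,0,-0.727],[100,-118,-202,-2,0,0,-0.727],[100,-118,-202,-2,0,0,-0.727],[100,-118,-202,-2,0,0,-0.727],[100,-118,-202,-2,0,0,-0.727],[100,-118,-202,-2,0,0,-0.727]]'
python3 - <<'E'
from h import *
p,d=optics.camera("wrist");cv2.imwrite("pics/w3.png",p[...,::-1])
E
python3 go.py 504 271 8 0.295
```

```text
clock: 16.5
eef_pos: [504.8, 269.8, 160.1]
eef_rot: [3.141, 0.001, 0.293]
wrist_force: [0.7, -0.2, -0.5]
finger_gap: 93.9
finger_force: 0.0
16.55 [504.8 269.9 160.3] [3.142 0.    0.293] shift [ -0.4  -1.3 152.3] turn [ 0.     0.    -0.002]
```

View pics/w3.png

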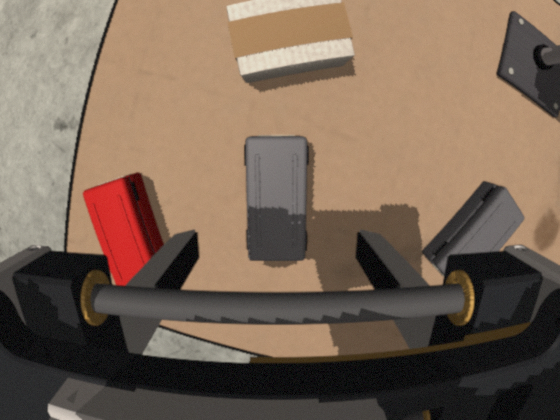

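Case 3 is at px (277,197), centred between the fingers. The red decoy at (125,230) stays clear of them. Case 2 stands upright at (475,228).

```bash
python3 -m crank '[[100,0,-1,50,0,0,0],[100,0,-1,100,0,0,0],[100,0,-1,135,0,0,0],[100,0,-1,152,0,0,0],[100,0,-1,152,0,0,0],[45,0,-1,152,0,0,0],[45,0,-1,152,0,0,0],[45,0,-1,152,0,0,0],[45,0,-1,152,0,0,0],[45,0,-1,152,0,0,0]]' 45
python3 mom.py
python3 -m crank '[[45,0,0,-30,0,0,0],[45,0,0,-70,0,0,0],[45,0,0,-110,0,0,0],[45,0,0,-110,0,0,0],[45,0,0,-110,0,0,0]]' | tail -2
python3 mom.py
python3 -m crank '[[45,25,0,0,0,0,0],[45,-25,0,0,0,0,0],[45,25,0,0,0,0,0],[45,-25,0,0,0,0,0],[45,0,0,0,0,0,0],[45,0,0,0,0,0,0],[45,0,0,0,0,0,0]]' | tail -2
python3 mom.py
python3 -m crank '[[45,0,0,0,0,0.15,0],[45,0,0,0,0,0.3,0],[45,0,0,0,0,0.4,0],[45,0,0,0,0,0.4,0],[45,0,0,0,0,0.4,0],[45,0,0,0,0,0.4,0],[45,0,0,0,0,0.25,0],[45,0,0,0,0,0.1,0],[45,0,0,0,0,0,0],[45,0,0,0,0,0,0]]' | head -3
python3 mom.py
python3 -m crank '[[45,0,0,0,0,-0.15,0],[45,0,0,0,0,-0.3,0],[45,0,0,0,0,-0.4,0],[45,0,0,0,0,-0.4,0],[45,0,0,0,0,-0.4,0],[45,0,0,0,0,-0.4,0],[45,0,0,0,0,-0.25,0],[45,0,0,0,0,-0.1,0],[45,0,0,0,0,0,0],[45,0,0,0,0,0,0]]' | head -3
python3 mom.py; python3 go.py 578 7 140 -0.05
```

```text
clock: 17.55
eef_pos: [504.5, 271.9, 9.0]
eef_rot: [3.142, -0.001, 0.295]
wrist_force: [0.2, -3.7, 3.1]
finger_gap: 57.2
finger_force: 2.3
t 17.75 pos [504.5 271.8   8.9] [ 3.141e+00 -1.000e-03  2.950e-01] [-2.6400e-01 -4.7300e-01  1.3300e-01  1.0000e-03  5.2920e+00  4.5001e+01
  5.5906e+01] sd 0.0401
finger_gap: 55.4
finger_force: 45.0
t 18.45 pos [503.5 271.5 116.6] [3.141e+00 3.000e-03 2.950e-01] [-1.7000e-02 -2.1000e-02  1.1000e-02  3.0000e-03 -5.0970e+00  4.4998e+01
  5.5798e+01] sd 0.0101
finger_gap: 56.0
finger_force: 45.0
t 19.35 pos [504.7 272.1 119.3] [-3.141e+00 -2.000e-03  2.950e-01] [ 1.1000e-02  2.5000e-02 -4.0000e-03 -8.0000e-03 -4.8020e+00  4.4998e+01
  5.5706e+01] sd 0.0192
clock: 20.35
eef_pos: [506.2, 272.2, 118.3]
eef_rot: [-3.141, 0.002, 0.294]
t 20.55 pos [504.  271.8 118.2] [ 3.142e+00 -1.000e-03  2.950e-01] [ 1.9000e-02  3.6000e-02 -9.0000e-03 -1.9000e-02 -4.8540e+00  4.4998e+01
  5.5775e+01] sd 0.0391
clock: 21.55
eef_pos: [502.7, 271.7, 120.1]
eef_rot: [-3.141, -0.005, 0.296]
t 21.75 pos [504.6 271.9 118.7] [-3.142e+00  1.000e-03  2.950e-01] [-2.5000e-02  1.1000e-02  2.9000e-02  1.3000e-02 -5.1220e+00  4.4998e+01
  5.5781e+01] sd 0.0156
21.75 [504.6 271.9 118.7] [-3.142e+00  1.000e-03  2.950e-01] shift [ -6.7 274.8 -21.3] turn [0.    0.001 0.345]
```

The change is ambiguous at -0.044 N m. I'll repeat with longer tips, settling time and more averaging.

```bash
sed -i 's/range(4)/range(16)/' mom.py
python3 -m crank '[[45,0,0,0,0,0.15,0],[45,0,0,0,0,0.3,0],[45,0,0,0,0,0.45,0],[45,0,0,0,0,0.45,0],[45,0,0,0,0,0.45,0],[45,0,0,0,0,0.45,0],[45,0,0,0,0,0.45,0],[45,0,0,0,0,0.45,0],[45,0,0,0,0,0.45,0],[45,0,0,0,0,0.45,0]]' | head -3
python3 -m crank '[[45,0,0,0,0,-0.1,0],[45,0,0,0,0,-0.2,0],[45,0,0,0,0,-0.3,0],[45,0,0,0,0,-0.4,0],[45,0,0,0,0,-0.45,0],[45,0,0,0,0,-0.45,0],[45,0,0,0,0,-0.45,0],[45,0,0,0,0,-0.45,0],[45,0,0,0,0,-0.45,0]]' | head -3
python3 mom.py
python3 -m crank '[[45,0,0,0,0,-0.15,0],[45,0,0,0,0,-0.3,0],[45,0,0,0,0,-0.45,0],[45,0,0,0,0,-0.45,0],[45,0,0,0,0,-0.45,0],[45,0,0,0,0,-0.45,0],[45,0,0,0,0,-0.45,0],[45,0,0,0,0,-0.45,0],[45,0,0,0,0,-0.45,0],[45,0,0,0,0,-0.45,0]]' | head -3
python3 -m crank '[[45,0,0,0,0,0.1,0],[45,0,0,0,0,0.2,0],[45,0,0,0,0,0.3,0],[45,0,0,0,0,0.4,0],[45,0,0,0,0,0.45,0],[45,0,0,0,0,0.45,0],[45,0,0,0,0,0.45,0],[45,0,0,0,0,0.45,0],[45,0,0,0,0,0.45,0]]' | head -3
python3 mom.py
```

```text
clock: 22.75
eef_pos: [504.4, 271.9, 118.4]
eef_rot: [3.142, -0.45, 0.295]
clock: 23.65
eef_pos: [504.0, 271.9, 118.6]
eef_rot: [-3.142, -0.001, 0.295]
t 24.45 pos [504.3 271.9 118.4] [-3.142  0.     0.295] [ 4.0000e-02  1.1000e-02 -3.8000e-02  1.4000e-02 -5.2960e+00  4.4998e+01
  5.5785e+01] sd 0.0329
clock: 25.45
eef_pos: [504.3, 271.9, 118.8]
eef_rot: [-3.142, 0.449, 0.295]
clock: 26.35
eef_pos: [504.5, 271.8, 118.1]
eef_rot: [3.142, 0.001, 0.295]
t 27.15 pos [504.3 271.8 118.4] [3.142 0.    0.295] [-5.1000e-02 -4.0000e-03  5.2000e-02  1.2000e-02 -5.0980e+00  4.4998e+01
  5.5685e+01] sd 0.029
```

The change is -0.091 N m against the expected 0.1, so case 3 rattles. I'll take it to the reader.

```bash
python3 -m crank '[[45,0,0,-26.5,0,0,0],[45,-1,40,-26.5,0,0,0.05],[45,-2,80,-26.5,0,0,0.1],[45,-3,120,-26.5,0,0,0.15],[45,-4,160,-26.5,0,0,0.2],[45,-5,195,-26.5,0,0,0.25],[45,-5.5,225,-26.5,0,0,0.29],[45,-6,250,-26.5,0,0,0.32],[45,-6.5,268,-26.5,0,0,0.34],[45,-6.5,274.8,-26.5,0,0,0.345]]'
python3 -m crank '[[45,0,0,0,0,0,0],[45,0,0,0,0,0,0],[45,0,0,0,0,0,0]]'
python3 - <<'E'
from h import *
for n in("top","side"):
    p,d=optics.camera(n);cv2.imwrite(f"pics/{n}1.png",p[...,::-1]);W=world(n,d)
    for nm,lo,hi,x0,x1 in(("head",183,200,690,1000),("cases",40,58,380,600),("held",150,192,440,660)):
        m=((W[...,2]>lo)&(W[...,2]<hi)&(np.abs(W[...,1])<330)&(W[...,0]>x0)&(W[...,0]<x1)).astype(np.uint8)
        k,l,st,_=cv2.connectedComponentsWithStats(m)
        for i in range(1,k):
            if st[i,4]<60: continue
            q=W[l==i];r=cv2.minAreaRect(q[:,:2].astype(np.float32));print(n,nm,np.round(r[0]),np.round(r[1]),round(r[2],1),np.percentile(q[:,2],[5,50,98]).round())
    # window-facing side of the head: fit a line in plan
    m=(W[...,2]>136)&(W[...,2]<182)&(np.abs(W[...,1])<45)&(W[...,0]>690)&(W[...,0]<760)
    q=W[m]
    if len(q)>30:
        v=cv2.fitLine(q[:,:2].astype(np.float32),cv2.DIST_HUBER,0,.01,.01).ravel();print("face",len(q),v,"z",q[:,2].min(),q[:,2].max(),"y",np.percentile(q[:,1],[2,98]))
s=cv2.imread("pics/side1.png")[90:310,170:400];cv2.imwrite("pics/s1c.png",cv2.resize(s,None,fx=2.5,fy=2.5,interpolation=2))
E
python3 go.py 578 7 145 -0.05
```

```text
clock: 28.15
eef_pos: [578.1, 5.5, 144.9]
eef_rot: [3.141, 0.0, -0.052]
wrist_force: [0.5, 0.5, -5.4]
finger_gap: 56.0
finger_force: 45.0
clock: 28.45
eef_pos: [577.7, 8.0, 145.0]
eef_rot: [-3.141, 0.0, -0.049]
wrist_force: [-1.3, 1.5, -6.0]
finger_gap: 55.7
finger_force: 45.0
top head [767.  -2.] [85. 67.] 88.2 [184. 187. 195.]
top cases [ 450. -161.] [120.  59.] 10.5 [42. 48. 55.]
top cases [504.  65.] [21. 56.] 68.0 [44. 48. 54.]
face 72 [5.3449854e-02 9.9857056e-01 7.3890466e+02 1.7903203e+00] z 138.91451752629226 181.5660810086239 y [-35.4524289   36.62949348]
side head [771.   1.] [85. 67.] 89.2 [184. 187. 194.]
side cases [ 454. -160.] [119.  66.] 13.5 [43. 48. 52.]
side cases [529.  38.] [ 60. 121.] 64.7 [43. 48. 52.]
side held [577.  18.] [125.  66.] 10.0 [153. 178. 188.]
face 123 [1.7060795e-01 9.8533899e-01 7.4453088e+02 9.4077396e+00] z 138.36209816823893 181.98686281581442 y [-26.35535004  40.66515074]
28.55 [577.8   7.8 145. ] [-3.142  0.    -0.049] shift [0.2 0.8 0. ] turn [-0.     0.     0.001]
```

View pics/s1c.png

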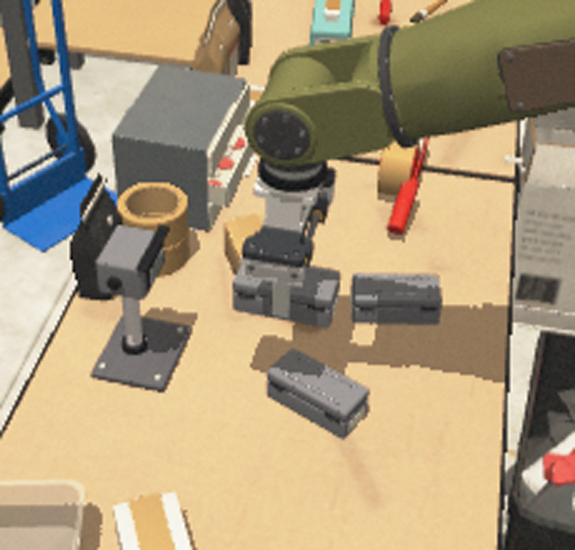

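The crop shows the case held in front of the reader head, with its end at (240,290) facing the window. The two silent cases stand upright at (396,297) and (318,390). I'll check its tilt from the depth data.

```bash
python3 - <<'E'
from h import *
n="side";p,d=optics.camera(n);W=world(n,d)
for x in range(515,645,10):
    for lab,m in(("",(np.abs(W[...,0]-x)<5)&(np.abs(W[...,1]-8)<45)&(W[...,2]>100)&(W[...,2]<200)),):
        q=W[m]
        if len(q)>5: print(x,len(q),"z",np.percentile(q[:,2],[3,97]).round(),"y",np.percentile(q[:,1],[3,97]).round())
s=manip.read_state();print(s["clock"],s["eef_pos"],s["moment"],s["finger_force"])
E
```

```text
515 25 z [144. 184.] y [-10.  28.]
525 85 z [141. 186.] y [-11.  42.]
535 78 z [141. 186.] y [-12.  40.]
545 82 z [140. 186.] y [-10.  41.]
555 75 z [145. 187.] y [-11.  39.]
565 53 z [140. 186.] y [27. 45.]
575 47 z [139. 198.] y [35. 50.]
585 37 z [143. 199.] y [36. 50.]
595 44 z [141. 185.] y [24. 38.]
605 43 z [141. 186.] y [25. 37.]
615 57 z [141. 187.] y [24. 36.]
625 46 z [139. 186.] y [19. 37.]
635 51 z [143. 185.] y [ 5. 35.]
28.6 [577.82935275   7.65567901 145.01858185] [-0.0355004   0.05465707 -0.00531145] 44.99855160713196
```

The case is level (top at about 185 mm along its full length), spans x from 518 to 638 and is centred on the window. I'm handing in.

```bash
python3 -m crank '[[45,0,0,0,0,0,0],[45,0,0,0,0,0,0],[45,0,0,0,0,0,0],[45,0,0,0,0,0,0],[45,0,0,0,0,0,0]]' | head -2; python3 -c "
from cell import manip
print(manip.sign_off())"
```

```text
clock: 29.1
eef_pos: [577.9, 7.0, 144.9]
the job is handed in; nothing more can be done
None
```

The third case (on the robot's left, near x 504, y 271 mm) is the rattling one: tipping it end to end changed the wrist moment by about 0.09 N m, against about 0.02 for the other two; I handed in at 29 s with it held level about 10 cm from the reader window and the two silent cases back upright within a few mm of their places (the sign-off gave no verdict).

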